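Open the sushi-roll box and lay its lid on the cutting board

ROBOT

A 7-joint arm with a two-finger parallel gripper is mounted at the origin on the work surface. World frame = base frame: x ahead of the robot, y to its left, z up, the work surface at z = 0. Lengths are in m, angles in rad, forces in N, time in s.
With the tool pointing down it reaches from about 0.4 to 0.85 m from the base axis. Payload 10.4 kg.
Tool frame: the origin (TCP) lies at the very end of the fingers, on their centre line; the grasp point (between the pads) lies 19 mm behind it (manip.grip_point_offset is the distance from the TCP to the grasp point, in m); z points along the fingers, y is the line along which they close (so a half turn about z gives the same grasp; the last joint's range is limited). The gripper opens to 85 mm and grips with 20 to 120 N. Pads are 22 mm wide; open, the fingers measure 114 mm over their backs; the gripper's body (76 mm by 85 mm) begins 54 mm behind the grasp point. The pads swing forward as they close: fully open they stand 13 mm farther back than shut.
Start: joints at [-1.302, 0.332, -0.065, 1.46, 0.022, 1.35, -0.088], TCP at [0.18, 0.599, 0.231] pointing down, gripper open.
Joint ranges: [-2.6, 2.6], [-0.5, 2.12], [-1.47, 1.34], [0.16, 2.42], [-1.27, 4.41], [0.06, 2.06], [-2.6, 2.6]. Speed limits (rad/s): [2.22, 2.22, 2.79, 2.79, 3.14, 3.14, 3.14].

INTERFACE

Orientations are given as a unit quaternion [x, y, z, w].
In Python, from workcell import manip gives the robot as it stands. The module is installed in compiled form; this text tells all that it offers.
- The arm moves only by the shell command python3 -m inch 'ROWS' [OPENING] [FORCE]. ROWS is JSON, a list of rows, each a list of 2 entries, a list of its own where there are three numbers: the shift along the tool's x, y, z each as a share of 0.08 m, from -1 to 1, then the turn, a rotation vector about the tool's x, y, z each as a share of 45 degrees, from -1 to 1. A call has exactly 10 rows; each row is the pose to reach, as a shift and turn from the pose commanded when the call began, along the tool's axes at that moment; what a row does not reach only later rows make up. A row lasts 1/10 s, in which the tool goes at most 50 mm and 8.59 degrees, less where a joint would pass 70% of its speed; a pose out of reach is approached as far as the arm can. A call with a number of a shift or a turn outside -1 to 1 is refused whole. A call with a gripper value outside its range is refused whole. OPENING is the opening, from 0 (shut) to 1 (fully open), set as the call begins (- or left out, the last holds). The fingers move at their own pace and stop on an object; FORCE is the grip in N (left out, the last holds). Time passes only in rows, so rows that repeat a pose let the fingers close, or fill a call up. It gives the time, the measured TCP pose, the force, the opening and the grip force at its end, in the units of the state.
- manip.get_obs(): the state, without advancing time (a new reading comes with each control period).
- manip.camera(name): name is "side" or "top"; returns the picture (480x640x3 uint8, red, green, blue); there is no depth.
- manip.camera_params(name): a dict with "fov_y" (degrees; the focal length in pixels is half the picture's height over the tangent of half this angle, whatever the lens; pixels are square), "cx", "cy" (the principal point, pixels), "camera_from_world" (4x4, takes a point from world to camera coordinates). Camera axes: x right, y up, looking along -z (the intrinsics and any distortion apply to the point x, -y, -z); pixel columns grow to the right and rows downward; lengths in m; the calibration is good to about 2 mm. A picture is of the moment at which its call begins. camera_params takes no time and is no camera call.
- manip.hand_in(): hands the job in; it is judged then, once.
The state is a dict: "clock": time; "joint_pos": joint angles; "joint_velocities": joint speeds; "tau": joint torques, N m; "position": TCP position; "ee_rot": TCP orientation; "ft_force": force on the tool from outside, world axes, zero at the start; "torque": the same for the moment, N m; "grip_width": opening from 0.0 (shut) to 1.0 (fully open); "grasp_force": force on a finger pad.
Only numpy, scipy, OpenCV 4.12 (cv2) and the standard library are available. Lean on these libraries where they do the work, as an engineer would, in place of code of your own. Each camera call takes 0.05 s, during which the arm holds its last target. There are 200 camera calls.

TASK

Open the wooden roll box for the cook: raise the front end of its sliding lid over the stop lip, slide the lid out of its grooves towards the front, and lay it flat, handle up, on the white cutting board, setting it down rather than dropping it. Keep the box standing where it is (do not drag, tip or lift it) and leave the sushi roll on the board, the blue dish and the tumbler alone.

Things in the scene. Friction and masses are not known exactly. Their poses are not given: they have to be found in the camera images.
- box: Heavy pale wooden box (2 to 2.6 kg, full of sushi rolls), loose on the counter, 211 (x) x 150 (y) x 74 to 82 high. Origin: centre of its underside, z up; its FRONT, with the stop lip, faces its -x. The lid lies on ledges 60 above the underside, in a space 194 long (x -97 to +97) x 134 wide. A lift of about 12 N at the handle while the lid binds tips the box.
- box_lip (a point): Point on the box's ledge (box x = -97, y = 0, z = 60) at the inner foot of the dark stop lip, a bar 9 thick (x -106 to -97) that blocks the lid's front end. Lip and strips (see box_groove) form one dark frame whose set height differs from time to time: the lip stands 5 to 13 above the ledge. The lid clears it with its front end raised, pivoting on its rear edge, by 1.5 to 3.9 degrees accordingly.
- box_groove (a point): Point (box x = +22, y = 0, z = 60) between the front ends of two dark strips that roof the lid's long edges over the rear only (x +22 to +105, |y| over 57). Free height over the lid: 2 less than the lip, so 3 to 11: raised level the lid always jams; tilted it binds at 2.3 to 8.6 degrees. How much must be felt: raise till it binds, ease 0.5 degree, slide. With its rear edge ahead of this point it lifts away.
- lid: Brown wooden lid, loose, 0.11 to 0.23 kg, panel 191 (x) x 130 (y) x 6 thick. Origin: centre of its underside, z up; its -x end is the front (closed: 3 play along x, 2 each side). Handle: red upright bar across it, 60 (y) x 16 (x) x 24 high above the panel, centred at x = -66, y = 0. Held by its ends (60 apart) the lid can turn a little in the fingers; held by its 60 mm faces it follows the hand's tilt.
- lid_front (a point): middle of the lid's front lower edge (lid x = -95.5, underside)
- lid_rear (a point): middle of the lid's rear lower edge (lid x = +95.5, underside)
- board: White plastic cutting board, fixed, 320 (x) x 260 (y) x 20 thick. Origin: centre of its underside, so its top is 20 mm above the origin. The sushi roll lies near its +x edge.
- roll: Uncut sushi roll, loose, dark green, 36 (x) x 170 (y) x 34 high; origin: centre of its underside; lies on the board near its +x edge, about along the board's y.
- dish: Small blue sauce dish, loose, 68 across, 30 high, between box and board; origin: centre of its underside.
- tumbler: Glass tumbler, loose, 68 across, 120 high, behind the dish; origin: centre of its underside.
Things that resemble listed ones, but are neither listed nor needed, are in the scene too. Of the things that look like the lid, the middle-sized one is meant.

How it is judged:
By the outcome, as a careful person would: the job done as asked, in the order asked, and still so for the second after the job is handed in, with the robot touching nothing.
It also fails if it takes over 72 s, if anything falls off the work surface, if the arm or the gripper's body presses on something with over 40 N, if the wrist force passes 120 N, or if a joint passes its speed limit or range.

## Working session

There is one attempt and no reset: what is moved stays moved. The work goes in short steps, Python scripts to look and compute and a shell command to move; the robot and the scene stay as the last step left them, time stands still between calls to the robot, and variables do not carry over. Pictures are saved under pics/ and viewed, at most 10 in all, crops included, and the job is handed in when it is done.

```bash
mkdir -p pics
cat > h.py <<'E'
import numpy as np, cv2
from workcell import manip
def shot(n,f=None):
    im=manip.camera(n)
    if f: cv2.imwrite('pics/'+f,im[:,:,::-1])
    return im
def cam(n):
    p=manip.camera_params(n); f=240/np.tan(np.radians(p['fov_y'])/2)
    return p,f,np.array(p['camera_from_world'])
def ray(n,u,v):
    p,f,T=cam(n); d=np.array([(u-p['cx'])/f,-(v-p['cy'])/f,-1.]); R=T[:3,:3]
    return -R.T@T[:3,3], R.T@d
def onz(n,u,v,z):
    c,d=ray(n,u,v); return c+d*(z-c[2])/d[2]
def proj(n,P):
    p,f,T=cam(n); q=T[:3,:3]@np.array(P)+T[:3,3]
    return p['cx']+f*q[0]/-q[2], p['cy']-f*q[1]/-q[2]
E
python3 - <<'E'
from h import *
for n in('top','side'):
    shot(n,n+'0.png'); p=manip.camera_params(n); print(n,{k:v for k,v in p.items() if k!='camera_from_world'}, ray(n,320,240))
print(manip.get_obs())
E
```

```text
top {'fov_y': 45.23988809548205, 'cx': 316.02161457699515, 'cy': 238.60831896687537} (array([ 0.38373489, -0.00807547,  1.3491166 ]), array([ 0.07625723,  0.01277823, -0.99703315]))
side {'fov_y': 55.54876846740592, 'cx': 318.2800168311164, 'cy': 236.5292455420459} (array([ 0.28535589, -0.74345879,  0.62440732]), array([ 0.21953324,  0.77115396, -0.59766126]))
{'clock': 0.1, 'joint_pos': array([-1.30158516,  0.33280361, -0.06469325,  1.4608484 ,  0.02160004,
        1.3499023 , -0.08847741]), 'joint_velocities': array([ 4.54818473e-05,  4.32797788e-04,  1.12755780e-03, -1.99050473e-03,
        1.26022724e-03, -2.13943438e-04, -1.66144428e-03]), 'tau': array([ 1.40680368e-03, -6.26752782e+01,  4.91989288e-02, -3.92429566e+01,
        1.63227646e-02,  6.92320056e-03,  7.66681183e-06]), 'position': array([0.1797155 , 0.5982569 , 0.23060291]), 'ee_rot': array([ 1.45370987e-01,  9.89377014e-01, -6.30051790e-04, -6.25606707e-05]), 'ft_force': array([-0.76025471, -0.4014799 , -0.29176748]), 'torque': array([-0.02006879, -0.02026306,  0.07683839]), 'grasp_force': 0.0, 'grip_width': 0.9992298024083767}
```

View pics/top0.png

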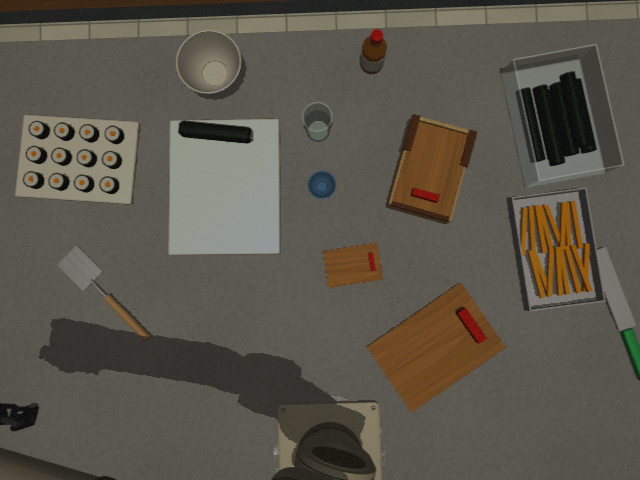

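View pics/side0.png

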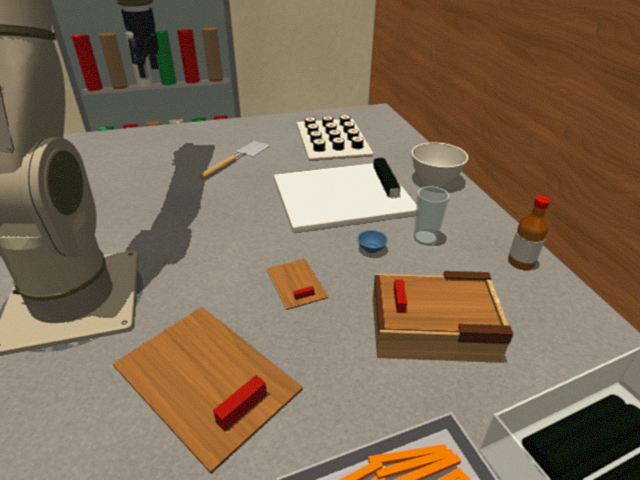

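Candidates for the lid in the top view are the small panel at (353,264), the large one at (437,347), and the middle-sized one closed in the box at (434,168). I choose the box one. Its handle is at (425,195), which makes the lower-left end in the image the front.

```bash
cat > m.py <<'E'
from h import *
def redrect(im,x0,x1,y0,y1):
    hsv=cv2.cvtColor(im,cv2.COLOR_RGB2HSV); m=((hsv[...,0]<5)|(hsv[...,0]>175))&(hsv[...,1]>200)&(hsv[...,2]>70)
    k=np.zeros_like(m);k[y0:y1,x0:x1]=m[y0:y1,x0:x1]
    c=max(cv2.findContours(k.astype(np.uint8),0,2)[0],key=cv2.contourArea); return c,cv2.minAreaRect(c)
E
python3 - <<'E'
from m import *
im=shot('top'); c,r=redrect(im,400,450,170,210); print(r)
b=cv2.boxPoints(r); P=np.array([onz('top',*p,.09) for p in b]);print('handle',P.round(4),P.mean(0), [np.linalg.norm(P[i]-P[i-1]) for i in range(4)])
g=im.astype(int); w=((g.min(2)>140)&(g.max(2)-g.min(2)<40)).astype(np.uint8); w[:,:150]=0;w[:,300:]=0;w[:100]=0;w[300:]=0
c=max(cv2.findContours(w,0,2)[0],key=cv2.contourArea); r=cv2.minAreaRect(c)
P=np.array([onz('top',*p,.02) for p in cv2.boxPoints(r)]);print('board',P.round(4),P.mean(0),[np.linalg.norm(P[i]-P[i-1]) for i in range(4)])
for n,p in dict(FL=(388,207),FR=(449,221)).items(): print(n,onz('top',*p,.074))
for n,u,v,z in [('dish',321,185,.03),('tumrim',317,113,.12)]: print(n,onz('top',u,v,z))
cv2.imwrite('pics/c1.png',cv2.resize(im[100:240,370:500],(780,840)[:2] if 0 else (546,588),interpolation=2)[:,:,::-1])
s=shot('side'); cv2.imwrite('pics/c2.png',cv2.resize(s[250:370,360:520],(800,600),interpolation=2)[:,:,::-1])
E
```

```text
((425.2013244628906, 194.12034606933594), (26.732498168945312, 6.828060150146484), 14.931418418884277)
handle [[ 0.5755 -0.1958  0.09  ]
 [ 0.59   -0.2002  0.09  ]
 [ 0.5729 -0.2561  0.09  ]
 [ 0.5584 -0.2516  0.09  ]] [ 0.57420206 -0.22590858  0.09      ] [np.float64(0.058371391460260484), np.float64(0.015186607258788927), np.float64(0.0584199861601846), np.float64(0.015157520954319038)]
board [[0.7735 0.3588 0.02  ]
 [0.7673 0.1028 0.02  ]
 [0.4605 0.1068 0.02  ]
 [0.4654 0.3582 0.02  ]] [0.61666133 0.23163336 0.02      ] [np.float64(0.30814453844362083), np.float64(0.2561009442720055), np.float64(0.3068354675036854), np.float64(0.25152107378237715)]
FL [ 0.55033063 -0.14506864  0.074     ]
FR [ 0.51490955 -0.27860388  0.074     ]
dish [0.61215347 0.00284455 0.03      ]
tumrim [0.75525142 0.00622724 0.12      ]
```

View pics/c1.png

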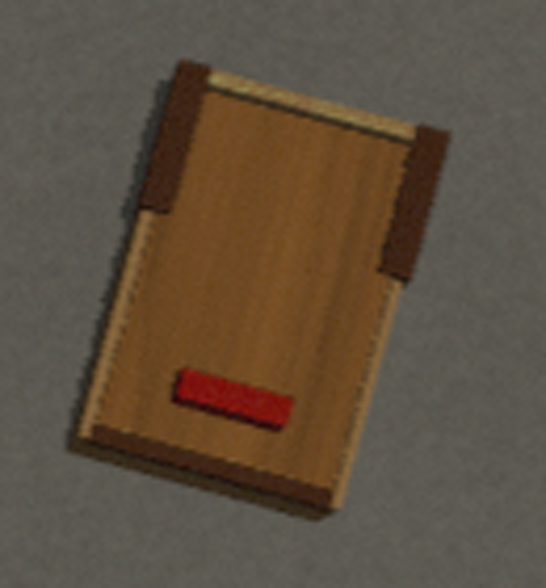

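View pics/c2.png

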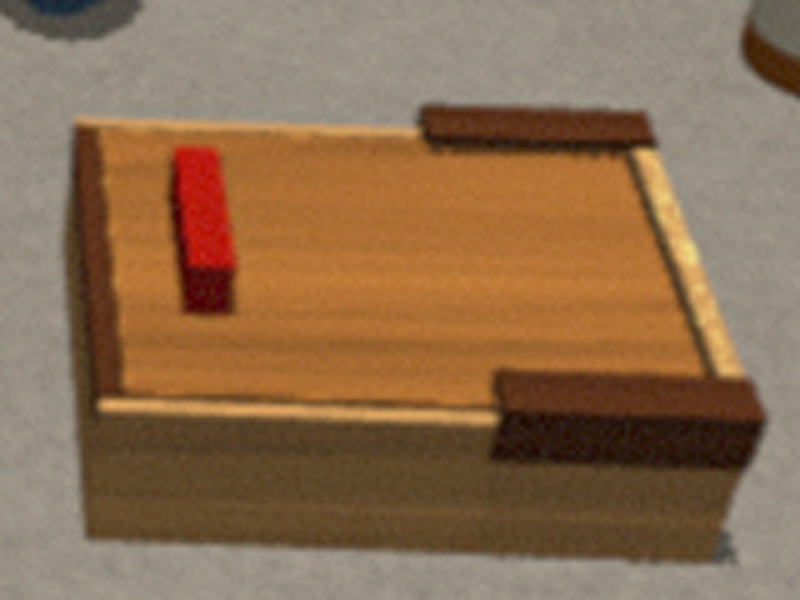

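The crops show the middle-sized lid closed in the box. The red handle is at about (425,195) top and (401,292) side, with the dark lip on the front end at lower-left. I'm moving towards it now.

```bash
python3 -m inch '[[[-0.1,-0.1,0],[0,0,0]],[[-0.2,-0.2,0],[0,0,0]],[[-0.3,-0.3,0],[0,0,0]],[[-0.4,-0.4,0],[0,0,0]],[[-0.5,-0.5,0],[0,0,0]],[[-0.6,-0.6,0],[0,0,0]],[[-0.7,-0.7,0],[0,0,0]],[[-0.8,-0.8,0],[0,0,0]],[[-0.9,-0.9,0],[0,0,0]],[[-0.96,-1,0],[0,0,0]]]'
python3 -m inch '[[[-0.1,-0.1,0],[0,0,0]],[[-0.2,-0.2,0],[0,0,0]],[[-0.3,-0.3,0],[0,0,0]],[[-0.4,-0.4,0],[0,0,0]],[[-0.5,-0.5,0],[0,0,0]],[[-0.6,-0.6,0],[0,0,0]],[[-0.7,-0.7,0],[0,0,0]],[[-0.8,-0.8,0],[0,0,0]],[[-0.9,-0.9,0],[0,0,0]],[[-0.96,-1,0],[0,0,0]]]'
python3 - <<'E'
from m import *
im=shot('side'); c,r=redrect(im,380,420,270,330); b=cv2.boundingRect(c); print(b)
print('side handle top centre', onz('side',400.8,291.6,.09))
for P in [(0.5742,-.2259,.09)]: print(proj('side',P),proj('top',P))
# board corners seen in side
for u,v in [(275,174),(289,227),(415,213)]: print(onz('side',u,v,.02))
E
```

```text
clock: 1.2
position: [0.2311, 0.4989, 0.2313]
ee_rot: [0.146, 0.989, 0.0, 0.0]
ft_force: [-0.2, 0.9, 0.1]
grip_width: 1.003
grasp_force: 0.0
clock: 2.2
position: [0.2815, 0.4002, 0.2313]
ee_rot: [0.146, 0.989, 0.0, 0.0]
ft_force: [0.3, 0.8, -0.4]
grip_width: 0.998
grasp_force: 0.0
(395, 280, 12, 32)
side handle top centre [ 0.57526613 -0.23124014  0.09      ]
(np.float64(398.9593705412722), np.float64(289.63722689340216)) (np.float64(425.1853761534812), np.float64(194.11670100351287))
[0.46917329 0.36146899 0.02      ]
[0.45173564 0.10318166 0.02      ]
[0.7585216  0.08233831 0.02      ]
```

```bash
python3 -m inch '[[[-0.1,-0.1,0],[0,0,0]],[[-0.2,-0.2,0],[0,0,0]],[[-0.3,-0.3,0],[0,0,0]],[[-0.4,-0.4,0],[0,0,0]],[[-0.5,-0.5,0],[0,0,0]],[[-0.6,-0.6,0],[0,0,0]],[[-0.7,-0.7,0],[0,0,0]],[[-0.8,-0.8,0],[0,0,0]],[[-0.9,-0.9,0],[0,0,0]],[[-0.96,-1,0],[0,0,0]]]'
python3 -m inch '[[[-0.1,-0.1,0],[0,0,0]],[[-0.2,-0.2,0],[0,0,0]],[[-0.3,-0.3,0],[0,0,0]],[[-0.4,-0.4,0],[0,0,0]],[[-0.5,-0.5,0],[0,0,0]],[[-0.6,-0.6,0],[0,0,0]],[[-0.7,-0.7,0],[0,0,0]],[[-0.8,-0.8,0],[0,0,0]],[[-0.9,-0.9,0],[0,0,0]],[[-0.96,-1,0],[0,0,0]]]'
python3 -m inch '[[[-0.1,-0.1,0],[0,0,0]],[[-0.2,-0.2,0],[0,0,0]],[[-0.3,-0.3,0],[0,0,0]],[[-0.4,-0.4,0],[0,0,0]],[[-0.5,-0.5,0],[0,0,0]],[[-0.6,-0.6,0],[0,0,0]],[[-0.7,-0.7,0],[0,0,0]],[[-0.8,-0.8,0],[0,0,0]],[[-0.9,-0.9,0],[0,0,0]],[[-0.96,-1,0],[0,0,0]]]'
python3 -m inch '[[[-0.1,-0.1,0],[0,0,0]],[[-0.2,-0.2,0],[0,0,0]],[[-0.3,-0.3,0],[0,0,0]],[[-0.4,-0.4,0],[0,0,0]],[[-0.5,-0.5,0],[0,0,0]],[[-0.6,-0.6,0],[0,0,0]],[[-0.7,-0.7,0],[0,0,0]],[[-0.8,-0.8,0],[0,0,0]],[[-0.9,-0.9,0],[0,0,0]],[[-0.96,-1,0],[0,0,0]]]'
python3 -m inch '[[[-0.1,-0.1,0],[0,0,0.1]],[[-0.2,-0.2,0],[0,0,0.2]],[[-0.3,-0.3,0],[0,0,0.3]],[[-0.4,-0.4,0],[0,0,0.4]],[[-0.5,-0.5,0],[0,0,0.5]],[[-0.6,-0.6,0],[0,0,0.6]],[[-0.7,-0.7,0],[0,0,0.7]],[[-0.8,-0.8,0],[0,0,0.8]],[[-0.9,-0.9,0],[0,0,0.9]],[[-0.96,-1,0],[0,0,1]]]'
```

```text
clock: 3.25
position: [0.332, 0.3015, 0.2313]
ee_rot: [0.146, 0.989, 0.0, 0.0]
ft_force: [-0.3, 0.4, 0.3]
grip_width: 1.001
grasp_force: 0.0
clock: 4.25
position: [0.3825, 0.2028, 0.2313]
ee_rot: [0.146, 0.989, 0.0, 0.0]
ft_force: [-1.3, -0.3, -0.1]
grip_width: 1.0
grasp_force: 0.0
clock: 5.25
position: [0.433, 0.1041, 0.2313]
ee_rot: [0.146, 0.989, -0.0, 0.0]
ft_force: [0.1, 0.3, -0.1]
grip_width: 1.0
grasp_force: 0.0
clock: 6.25
position: [0.4835, 0.0054, 0.2312]
ee_rot: [0.146, 0.989, -0.0, 0.0]
ft_force: [-0.2, 0.2, -0.6]
grip_width: 1.002
grasp_force: 0.0
clock: 7.25
position: [0.5339, -0.0932, 0.2312]
ee_rot: [0.514, 0.858, -0.0, 0.0]
ft_force: [-0.5, 1.3, 0.5]
grip_width: 1.002
grasp_force: 0.0
```

```bash
python3 -m inch '[[[-0.1,-0.03,0],[0,0,0.1]],[[-0.2,-0.07,0],[0,0,0.2]],[[-0.3,-0.1,0],[0,0,0.3]],[[-0.4,-0.14,0],[0,0,0.4]],[[-0.5,-0.17,0],[0,0,0.5]],[[-0.6,-0.2,0],[0,0,0.6]],[[-0.7,-0.24,0],[0,0,0.7]],[[-0.8,-0.27,0],[0,0,0.8]],[[-0.9,-0.31,0],[0,0,0.9]],[[-1,-0.34,0],[0,0,1]]]'
python3 -m inch '[[[-0.05,0.05,0.1],[0,0,0]],[[-0.1,0.1,0.2],[0,0,0]],[[-0.16,0.16,0.3],[0,0,0]],[[-0.21,0.21,0.4],[0,0,0]],[[-0.27,0.27,0.5],[0,0,0]],[[-0.33,0.33,0.6],[0,0,0]],[[-0.4,0.4,0.7],[0,0,0]],[[-0.47,0.47,0.8],[0,0,0]],[[-0.52,0.52,0.9],[0,0,0]],[[-0.525,0.525,1],[0,0,0]]]'
python3 - <<'E'
from m import *
o=manip.get_obs();print(o['position'],o['ee_rot'])
im=shot('top'); s=shot('side')
print('TCP proj',proj('top',o['position']),proj('side',o['position']))
a=cv2.resize(im[130:250,360:480],(400,400),interpolation=2); b=cv2.resize(s[220:340,340:460],(400,400),interpolation=2)
cv2.imwrite('pics/c3.png',np.hstack([a,b])[:,:,::-1])
E
```

```text
clock: 8.25
position: [0.5475, -0.1764, 0.2312]
ee_rot: [0.803, 0.596, -0.0, -0.0]
ft_force: [-0.5, -1.1, -0.8]
grip_width: 1.003
grasp_force: 0.0
clock: 9.25
position: [0.5757, -0.229, 0.1505]
ee_rot: [0.803, 0.596, -0.0, 0.0]
ft_force: [0.4, 0.2, -0.3]
grip_width: 1.002
grasp_force: 0.0
[ 0.57574176 -0.22897591  0.15053083] [ 8.02660254e-01  5.96436469e-01 -1.88586463e-04  1.41923348e-04]
TCP proj (np.float64(431.45814402929824), np.float64(188.8507384478279)) (np.float64(404.6911192759411), np.float64(263.3401190170129))
```

View pics/c3.png

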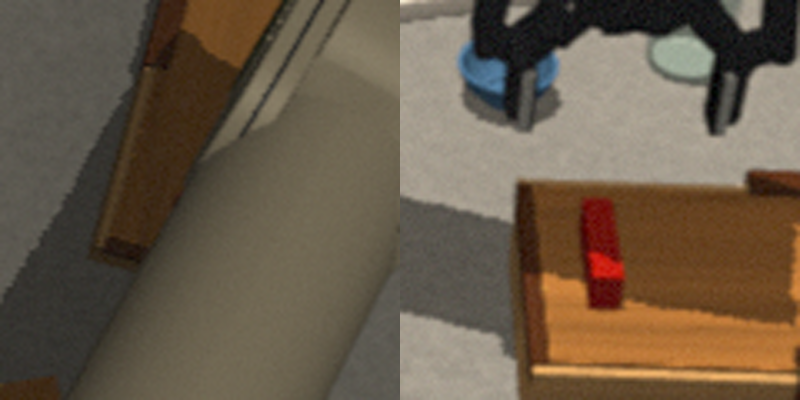

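The side view (right half) shows the finger tips at about (378,259) and (435,260), and the handle top centred near (401,292). I'll check these against the projected tips.

Run:
```python
from m import *
P=np.array([.5757,-.229,.1635]); bx=np.array([.956,-.292,0])
for s in(-1,1): print('tip',proj('side',P+s*.0425*bx))
s=shot('side'); g=s.astype(int)
m=((g[...,0]>1.8*g[...,1])&(g[...,0]>1.8*g[...,2])&(g[...,0]>60)&(g[...,1]<45)); m[:,:380]=0;m[:,425:]=0;m[:270]=0;m[330:]=0
n,l,st,c=cv2.connectedComponentsWithStats(m.astype(np.uint8)); i=1+np.argmax(st[1:,4]); print('red blob',st[i],c[i])
H=np.array([.5757,-.229,.066]); by=np.array([.292,.956,0])
C=[proj('side',H+a*.008*bx+b*.03*by+np.array([0,0,z])) for a in(-1,1) for b in(-1,1) for z in(0,.024)]
C=np.array(C);print('pred bbox',C.min(0),C.max(0)); h=cv2.convexHull(C.astype(np.float32)); M=cv2.moments(h); print('pred hull c',M['m10']/M['m00'],M['m01']/M['m00'])
print(onz('side',1,1,0) is not None, [np.array(proj('side',H+d))-proj('side',H) for d in (.01*bx,.01*by,np.array([0,0,.01]))])
```

```text
tip (np.float64(379.2291756277201), np.float64(256.5753513909454))
tip (np.float64(432.06968421403485), np.float64(257.729513628443))
red blob [393 279  14  34 359] [399.77994429 295.13370474]
pred bbox [392.56168589 278.88469624] [407.4768817  313.48226673]
pred hull c 399.88815490285975 296.3218670066582
True [array([5.76407223, 0.13653683]), array([-0.65257063, -4.00943335]), array([ 0.6387913 , -4.18557824])]
```

```bash
python3 -m inch '[[[0,0,0.1],[0,0,0]],[[0,0,0.2],[0,0,0]],[[0,0,0.3],[0,0,0]],[[0,0,0.4],[0,0,0]],[[0,0,0.5],[0,0,0]],[[0,0,0.6],[0,0,0]],[[0,0,0.7],[0,0,0]],[[0,0,0.8],[0,0,0]],[[0,0,0.9],[0,0,0]],[[0,0,0.99],[0,0,0]]]'
python3 -m inch '[[[0,0,0],[0,0,0]],[[0,0,0],[0,0,0]],[[0,0,0],[0,0,0]],[[0,0,0],[0,0,0]],[[0,0,0],[0,0,0]],[[0,0,0],[0,0,0]],[[0,0,0],[0,0,0]],[[0,0,0],[0,0,0]],[[0,0,0],[0,0,0]],[[0,0,0],[0,0,0]]]' 0 40
python3 -c "
from h import *
o=manip.get_obs();print(o['position'],o['ft_force'],o['torque'],o['grip_width']*85)"
```

```text
clock: 10.4
position: [0.5756, -0.228, 0.0713]
ee_rot: [0.802, 0.597, -0.0, -0.0]
ft_force: [0.4, 0.3, 0.5]
grip_width: 1.0
grasp_force: 0.0
clock: 11.4
position: [0.5761, -0.2281, 0.0726]
ee_rot: [0.802, 0.597, 0.0, 0.0]
ft_force: [2.0, -0.4, 5.8]
grip_width: 0.174
grasp_force: 40.5
[ 0.57614667 -0.22810773  0.07255347] [ 1.95677195 -0.37411607  5.80818631] [-0.01187643 -0.31419366 -0.17405194] 14.775166245555598
```

```bash
python3 -m inch '[[[0,0,-0.006],[0.003,0,0]],[[0,0.001,-0.011],[0.007,0,0]],[[0,0.001,-0.017],[0.01,0,0]],[[0,0.002,-0.023],[0.014,0,0]],[[0,0.002,-0.029],[0.018,0,0]],[[0,0.003,-0.035],[0.022,0,0]],[[0,0.004,-0.044],[0.028,0,0]],[[0,0.005,-0.053],[0.033,0,0]],[[0,0.005,-0.053],[0.033,0,0]],[[0,0.005,-0.053],[0.033,0,0]]]' - 70
python3 -c "
from h import *
o=manip.get_obs();print(o['position'],o['ee_rot'],o['ft_force'],o['torque'],o['grip_width']*85)"
python3 -m inch '[[[0,0,-0.003],[0.002,0,0]],[[0,0.001,-0.006],[0.004,0,0]],[[0,0.001,-0.009],[0.006,0,0]],[[0,0.001,-0.012],[0.008,0,0]],[[0,0.001,-0.015],[0.01,0,0]],[[0,0.002,-0.018],[0.011,0,0]],[[0,0.002,-0.018],[0.011,0,0]],[[0,0.002,-0.018],[0.011,0,0]],[[0,0.002,-0.018],[0.011,0,0]],[[0,0.002,-0.018],[0.011,0,0]]]' - 70
python3 -c "
from h import *
o=manip.get_obs();print(o['position'],o['ee_rot'],o['ft_force'],o['torque'],o['grip_width']*85)"
```

```text
clock: 12.4
position: [0.5761, -0.2281, 0.0763]
ee_rot: [0.802, 0.597, -0.008, -0.01]
ft_force: [5.8, -1.0, -1.9]
grip_width: 0.169
grasp_force: 68.3
[ 0.57613063 -0.22808445  0.07627488] [ 0.80231946  0.59675503 -0.00765658 -0.01040664] [ 5.75132789 -0.97029747 -1.94190926] [-0.22642241 -1.29285915 -0.22415602] 14.353935080440738
clock: 13.4
position: [0.5758, -0.2282, 0.0778]
ee_rot: [0.802, 0.597, -0.01, -0.014]
ft_force: [-1.7, 1.3, 4.1]
grip_width: 0.168
grasp_force: 69.1
[ 0.57582366 -0.22820718  0.07781765] [ 0.80230917  0.59664722 -0.01048041 -0.0142215 ] [-1.65393987  1.27509074  4.05569601] [ 0.10601688  0.01345913 -0.10706886] 14.268548709103621
```

```bash
python3 -m inch '[[[0,0,-0.005],[0.002,0,0]],[[0,0.001,-0.01],[0.004,0,0]],[[0,0.001,-0.015],[0.006,0,0]],[[0,0.001,-0.02],[0.008,0,0]],[[0,0.002,-0.025],[0.01,0,0]],[[0,0.002,-0.03],[0.011,0,0]],[[0,0.002,-0.03],[0.011,0,0]],[[0,0.002,-0.03],[0.011,0,0]],[[0,0.002,-0.03],[0.011,0,0]],[[0,0.002,-0.03],[0.011,0,0]]]' - 70
python3 -c "
from h import *
o=manip.get_obs();print(o['position'],o['ee_rot'],o['ft_force'],o['torque'],o['grip_width']*85)"
```

```text
clock: 14.4
position: [0.5764, -0.2282, 0.0801]
ee_rot: [0.802, 0.597, -0.013, -0.017]
ft_force: [-0.1, 0.9, -1.9]
grip_width: 0.169
grasp_force: 68.3
[ 0.57642315 -0.22816868  0.08005328] [ 0.80217414  0.59669597 -0.01290031 -0.01743969] [-0.06046687  0.88199294 -1.86524231] [-0.01441106  0.06738523  0.02458459] 14.343693671019135
```

```bash
python3 -m inch '[[[0,0,-0.003],[0.002,0,0]],[[0,0.001,-0.006],[0.004,0,0]],[[0,0.001,-0.009],[0.006,0,0]],[[0,0.001,-0.012],[0.008,0,0]],[[0,0.002,-0.015],[0.01,0,0]],[[0,0.002,-0.018],[0.011,0,0]],[[0,0.002,-0.018],[0.011,0,0]],[[0,0.002,-0.018],[0.011,0,0]],[[0,0.002,-0.018],[0.011,0,0]],[[0,0.002,-0.018],[0.011,0,0]]]' - 70
python3 -c "
from h import *
o=manip.get_obs();print(o['position'],o['ee_rot'],o['ft_force'],o['torque'])"
python3 -m inch '[[[0,0,-0.003],[0.002,0,0]],[[0,0.001,-0.006],[0.004,0,0]],[[0,0.001,-0.009],[0.006,0,0]],[[0,0.001,-0.012],[0.008,0,0]],[[0,0.002,-0.015],[0.01,0,0]],[[0,0.002,-0.018],[0.011,0,0]],[[0,0.002,-0.018],[0.011,0,0]],[[0,0.002,-0.018],[0.011,0,0]],[[0,0.002,-0.018],[0.011,0,0]],[[0,0.002,-0.018],[0.011,0,0]]]' - 70
python3 -c "
from h import *
o=manip.get_obs();print(o['position'],o['ee_rot'],o['ft_force'],o['torque'])"
```

```text
clock: 15.4
position: [0.5767, -0.2283, 0.0816]
ee_rot: [0.802, 0.597, -0.015, -0.021]
ft_force: [0.1, -0.1, -2.0]
grip_width: 0.169
grasp_force: 68.3
[ 0.57665741 -0.22832245  0.0815605 ] [ 0.80211396  0.5966077  -0.01546406 -0.02081607] [ 0.09132151 -0.12867124 -1.97455081] [ 0.0664636   0.00728577 -0.00089399]
clock: 16.4
position: [0.5768, -0.2284, 0.0828]
ee_rot: [0.802, 0.597, -0.018, -0.024]
ft_force: [2.1, -0.0, -6.7]
grip_width: 0.172
grasp_force: 68.2
[ 0.57684609 -0.2283545   0.08284095] [ 0.80201975  0.5965286  -0.0180691  -0.02431994] [ 2.08348926 -0.00676719 -6.7082677 ] [-0.12272691 -0.32958805  0.02321304]
```

Binding starts at about 3.2°. I'll ease off by about 0.6° and slide.

```bash
python3 -m inch '[[[0,0,0.005],[-0.003,0,0]],[[0,-0.001,0.01],[-0.007,0,0]],[[0,-0.002,0.016],[-0.01,0,0]],[[0,-0.002,0.021],[-0.013,0,0]],[[0,-0.002,0.021],[-0.013,0,0]],[[0,-0.002,0.021],[-0.013,0,0]],[[0,-0.002,0.021],[-0.013,0,0]],[[0,-0.002,0.021],[-0.013,0,0]],[[0,-0.002,0.021],[-0.013,0,0]],[[0,-0.002,0.021],[-0.013,0,0]]]'
python3 -m inch '[[[0,-0.025,0.001],[0,0,0]],[[0,-0.05,0.002],[0,0,0]],[[0,-0.075,0.004],[0,0,0]],[[0,-0.1,0.005],[0,0,0]],[[0,-0.125,0.006],[0,0,0]],[[0,-0.15,0.008],[0,0,0]],[[0,-0.175,0.009],[0,0,0]],[[0,-0.2,0.01],[0,0,0]],[[0,-0.225,0.011],[0,0,0]],[[0,-0.25,0.012],[0,0,0]]]'
python3 -c "
from h import *
o=manip.get_obs();print(o['position'],o['ee_rot'],o['ft_force'],o['torque'])"
```

```text
clock: 17.4
position: [0.5766, -0.2283, 0.0813]
ee_rot: [0.802, 0.597, -0.015, -0.02]
ft_force: [-0.1, -0.6, -1.7]
grip_width: 0.169
grasp_force: 68.9
clock: 18.4
position: [0.5573, -0.2225, 0.0814]
ee_rot: [0.802, 0.597, -0.015, -0.02]
ft_force: [-0.2, -0.6, -2.0]
grip_width: 0.168
grasp_force: 68.9
[ 0.557328   -0.22252154  0.08139999] [ 0.80214345  0.59660316 -0.01495661 -0.02017043] [-0.19446655 -0.60978103 -1.96062603] [0.01061606 0.03245837 0.02939448]
```

```bash
python3 -m inch '[[[0,-0.037,-0.003],[0.003,0,0]],[[0,-0.074,-0.007],[0.006,0,0]],[[0,-0.11,-0.01],[0.01,0,0]],[[0,-0.147,-0.014],[0.013,0,0]],[[0,-0.184,-0.017],[0.016,0,0]],[[0,-0.22,-0.021],[0.02,0,0]],[[0,-0.257,-0.024],[0.023,0,0]],[[0,-0.294,-0.028],[0.026,0,0]],[[0,-0.33,-0.031],[0.03,0,0]],[[0,-0.367,-0.034],[0.033,0,0]]]'
python3 -m inch '[[[0,-0.05,0.004],[0,0,0]],[[0,-0.1,0.008],[0,0,0]],[[0,-0.15,0.011],[0,0,0]],[[0,-0.2,0.015],[0,0,0]],[[0,-0.25,0.019],[0,0,0]],[[0,-0.3,0.023],[0,0,0]],[[0,-0.35,0.027],[0,0,0]],[[0,-0.4,0.03],[0,0,0]],[[0,-0.45,0.034],[0,0,0]],[[0,-0.5,0.038],[0,0,0]]]'
python3 -c "
from h import *
o=manip.get_obs();print(o['position'],o['ee_rot'],o['ft_force'],o['torque'])
shot('side','s4.png')"
```

```text
clock: 19.4
position: [0.5293, -0.2141, 0.0856]
ee_rot: [0.802, 0.596, -0.023, -0.031]
ft_force: [0.2, 0.4, -2.6]
grip_width: 0.165
grasp_force: 69.0
clock: 20.4
position: [0.4908, -0.2025, 0.0856]
ee_rot: [0.802, 0.596, -0.023, -0.031]
ft_force: [0.7, 0.4, -1.8]
grip_width: 0.171
grasp_force: 68.9
[ 0.49078047 -0.20252328  0.0855886 ] [ 0.80181985  0.59635127 -0.02268104 -0.03058858] [ 0.68362613  0.43026495 -1.83266975] [-0.03700105  0.00906263  0.03043918]
```

View pics/s4.png

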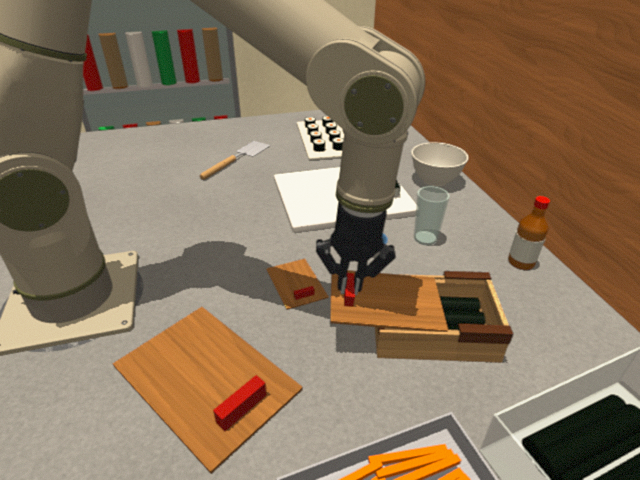

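The side view shows the lid clear of the strips with its rear end at about (445,315), and the box has not moved. I'm lifting it, levelling it and carrying it over.

```bash
python3 -m inch '[[[0,-0.008,-0.1],[0,0,0]],[[0,-0.015,-0.2],[0,0,0]],[[0,-0.023,-0.3],[0,0,0]],[[0,-0.03,-0.4],[0,0,0]],[[0,-0.038,-0.5],[0,0,0]],[[0,-0.046,-0.6],[0,0,0]],[[0,-0.053,-0.7],[0,0,0]],[[0,-0.061,-0.8],[0,0,0]],[[0,-0.068,-0.9],[0,0,0]],[[0,-0.076,-1],[0,0,0]]]'
python3 -m inch '[[[0,-0.006,-0.075],[-0.01,0,0]],[[0,-0.012,-0.15],[-0.02,0,0]],[[0,-0.018,-0.225],[-0.03,0,0]],[[0,-0.024,-0.3],[-0.04,0,0]],[[0,-0.03,-0.375],[-0.05,0,0]],[[0,-0.036,-0.45],[-0.06,0,0]],[[0,-0.042,-0.525],[-0.07,0,0]],[[0,-0.048,-0.6],[-0.08,0,0]],[[0,-0.054,-0.675],[-0.09,0,0]],[[0,-0.06,-0.75],[-0.097,0,0]]]'
python3 -m inch '[[[0.09,-0.02,0],[0,0,0]],[[0.18,-0.04,0],[0,0,0]],[[0.28,-0.06,0],[0,0,0]],[[0.37,-0.08,0],[0,0,0]],[[0.46,-0.1,0],[0,0,0]],[[0.55,-0.12,0],[0,0,0]],[[0.64,-0.15,0],[0,0,0]],[[0.74,-0.17,0],[0,0,0]],[[0.83,-0.19,0],[0,0,0]],[[0.92,-0.21,0],[0,0,0]]]'
python3 -m inch '[[[0.09,-0.02,0],[0,0,0]],[[0.18,-0.04,0],[0,0,0]],[[0.28,-0.06,0],[0,0,0]],[[0.37,-0.08,0],[0,0,0]],[[0.46,-0.1,0],[0,0,0]],[[0.55,-0.12,0],[0,0,0]],[[0.64,-0.15,0],[0,0,0]],[[0.74,-0.17,0],[0,0,0]],[[0.83,-0.19,0],[0,0,0]],[[0.92,-0.21,0],[0,0,0]]]'
python3 -m inch '[[[0.09,-0.02,0],[0,0,0]],[[0.18,-0.04,0],[0,0,0]],[[0.28,-0.06,0],[0,0,0]],[[0.37,-0.08,0],[0,0,0]],[[0.46,-0.1,0],[0,0,0]],[[0.55,-0.12,0],[0,0,0]],[[0.64,-0.15,0],[0,0,0]],[[0.74,-0.17,0],[0,0,0]],[[0.83,-0.19,0],[0,0,0]],[[0.92,-0.21,0],[0,0,0]]]'
python3 -c "
from h import *
o=manip.get_obs();print(o['position'],o['ee_rot'],o['ft_force'],o['torque'])"
```

```text
clock: 21.45
position: [0.4911, -0.2026, 0.1665]
ee_rot: [0.802, 0.596, -0.023, -0.031]
ft_force: [1.0, -0.6, -1.4]
grip_width: 0.167
grasp_force: 68.9
clock: 22.45
position: [0.4909, -0.2026, 0.2265]
ee_rot: [0.802, 0.597, 0.0, 0.0]
ft_force: [-0.1, 0.4, -1.2]
grip_width: 0.167
grasp_force: 68.9
clock: 23.45
position: [0.4961, -0.1266, 0.226]
ee_rot: [0.802, 0.597, 0.0, -0.0]
ft_force: [-0.0, -0.7, -0.9]
grip_width: 0.165
grasp_force: 69.0
clock: 24.45
position: [0.5011, -0.0513, 0.226]
ee_rot: [0.802, 0.597, 0.0, -0.0]
ft_force: [-0.9, -0.2, -2.0]
grip_width: 0.168
grasp_force: 69.0
clock: 25.45
position: [0.5062, 0.024, 0.226]
ee_rot: [0.802, 0.597, 0.0, -0.0]
ft_force: [-0.2, 0.1, -1.7]
grip_width: 0.169
grasp_force: 69.0
[0.50621199 0.02404347 0.22603177] [ 8.02379315e-01  5.96814403e-01  3.59973344e-05 -3.46557560e-05] [-0.15237105  0.11670928 -1.6582705 ] [ 0.00529666  0.06809635 -0.0186302 ]
```

```bash
python3 -m inch '[[[0.09,-0.02,0],[0,0,0]],[[0.18,-0.04,0],[0,0,0]],[[0.28,-0.06,0],[0,0,0]],[[0.37,-0.08,0],[0,0,0]],[[0.46,-0.1,0],[0,0,0]],[[0.55,-0.12,0],[0,0,0]],[[0.64,-0.15,0],[0,0,0]],[[0.74,-0.17,0],[0,0,0]],[[0.83,-0.19,0],[0,0,0]],[[0.92,-0.21,0],[0,0,0]]]'
python3 -m inch '[[[0.09,-0.02,0],[0,0,0]],[[0.18,-0.04,0],[0,0,0]],[[0.28,-0.06,0],[0,0,0]],[[0.37,-0.08,0],[0,0,0]],[[0.46,-0.1,0],[0,0,0]],[[0.55,-0.12,0],[0,0,0]],[[0.64,-0.15,0],[0,0,0]],[[0.74,-0.17,0],[0,0,0]],[[0.83,-0.19,0],[0,0,0]],[[0.92,-0.21,0],[0,0,0]]]'
python3 -m inch '[[[0.09,-0.02,0],[0,0,0]],[[0.18,-0.04,0],[0,0,0]],[[0.28,-0.06,0],[0,0,0]],[[0.37,-0.08,0],[0,0,0]],[[0.46,-0.1,0],[0,0,0]],[[0.55,-0.12,0],[0,0,0]],[[0.64,-0.15,0],[0,0,0]],[[0.74,-0.17,0],[0,0,0]],[[0.83,-0.19,0],[0,0,0]],[[0.92,-0.21,0],[0,0,0]]]'
python3 - <<'E'
from h import *
o=manip.get_obs();print(o['position'],o['ft_force'])
a=shot('top'); s=shot('side')
cv2.imwrite('pics/c5.png',np.hstack([cv2.resize(a[90:290,130:330],(400,400)),cv2.resize(s[80:280,240:440],(400,400))])[:,:,::-1])
for u,v in [(180,133),(252,142)]: print('roll front edge',onz('top',u,v,.037))
E
```

```text
clock: 26.45
position: [0.5113, 0.0994, 0.226]
ee_rot: [0.802, 0.597, 0.0, -0.0]
ft_force: [-0.4, 0.2, -0.8]
grip_width: 0.163
grasp_force: 69.0
clock: 27.45
position: [0.5164, 0.1747, 0.226]
ee_rot: [0.802, 0.597, 0.0, -0.0]
ft_force: [-0.4, 0.2, -2.0]
grip_width: 0.166
grasp_force: 69.0
clock: 28.45
position: [0.5214, 0.25, 0.226]
ee_rot: [0.802, 0.597, 0.0, -0.0]
ft_force: [-0.1, 0.2, -2.5]
grip_width: 0.168
grasp_force: 69.0
[0.52143409 0.2500258  0.22602582] [-0.07650244  0.17988312 -2.52007827]
roll front edge [0.7439041  0.32779468 0.037     ]
roll front edge [0.71690955 0.16000079 0.037     ]
```

View pics/c5.png

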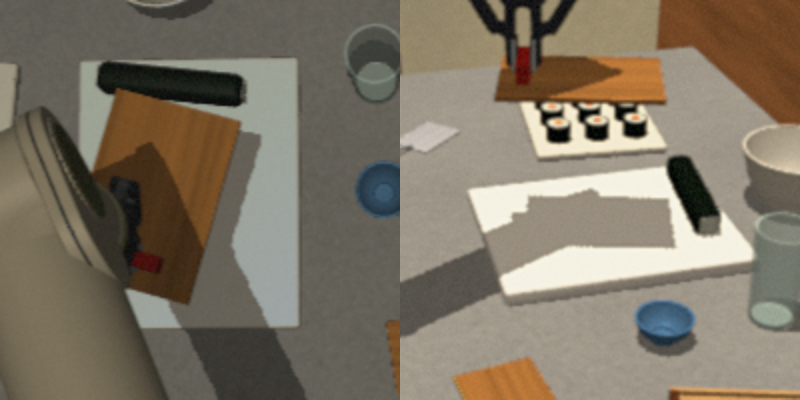

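Both views show the lid level over the board. In the top view it lies inside the edges and clear of the roll at (215,133), with the board spanning about (170-279, 119-254). I'm lowering it.

```bash
python3 -m inch '[[[0,0.01,0.1],[0,0,0]],[[0,0.02,0.2],[0,0,0]],[[0,0.03,0.3],[0,0,0]],[[0,0.04,0.4],[0,0,0]],[[0,0.05,0.5],[0,0,0]],[[0,0.06,0.6],[0,0,0]],[[0,0.07,0.7],[0,0,0]],[[0,0.08,0.8],[0,0,0]],[[0,0.08,0.9],[0,0,0]],[[0,0.08,1],[0,0,0]]]'
python3 -m inch '[[[0,0,0.1],[0,0,0]],[[0,0,0.2],[0,0,0]],[[0,0,0.3],[0,0,0]],[[0,0,0.4],[0,0,0]],[[0,0,0.5],[0,0,0]],[[0,0,0.6],[0,0,0]],[[0,0,0.7],[0,0,0]],[[0,0,0.8],[0,0,0]],[[0,0,0.9],[0,0,0]],[[0,0,1],[0,0,0]]]'
python3 -m inch '[[[0,0,0.05],[0,0,0]],[[0,0,0.1],[0,0,0]],[[0,0,0.15],[0,0,0]],[[0,0,0.2],[0,0,0]],[[0,0,0.25],[0,0,0]],[[0,0,0.29],[0,0,0]],[[0,0,0.33],[0,0,0]],[[0,0,0.35],[0,0,0]],[[0,0,0.37],[0,0,0]],[[0,0,0.37],[0,0,0]]]'
python3 -m inch '[[[0,0,0.003],[0,0,0]],[[0,0,0.007],[0,0,0]],[[0,0,0.01],[0,0,0]],[[0,0,0.013],[0,0,0]],[[0,0,0.017],[0,0,0]],[[0,0,0.02],[0,0,0]],[[0,0,0.023],[0,0,0]],[[0,0,0.027],[0,0,0]],[[0,0,0.03],[0,0,0]],[[0,0,0.03],[0,0,0]]]'
python3 -c "
from h import *
o=manip.get_obs();print(o['position'],o['ft_force'],o['torque']);shot('side','s6.png')"
```

```text
clock: 29.55
position: [0.5275, 0.2475, 0.1454]
ee_rot: [0.802, 0.597, 0.0, -0.0]
ft_force: [-0.1, -0.5, -1.5]
grip_width: 0.168
grasp_force: 69.0
clock: 30.55
position: [0.5275, 0.2476, 0.0654]
ee_rot: [0.802, 0.597, 0.0, -0.0]
ft_force: [0.6, -0.5, -1.6]
grip_width: 0.166
grasp_force: 69.0
clock: 31.55
position: [0.5275, 0.2475, 0.0363]
ee_rot: [0.802, 0.597, -0.0, -0.0]
ft_force: [-0.0, -0.1, -1.7]
grip_width: 0.169
grasp_force: 68.9
clock: 32.55
position: [0.5275, 0.2475, 0.034]
ee_rot: [0.802, 0.597, -0.0, -0.0]
ft_force: [0.1, -0.4, -1.5]
grip_width: 0.164
grasp_force: 68.9
[0.52750826 0.24752448 0.03399439] [ 0.05920705 -0.36725149 -1.52431744] [0.07451601 0.11522734 0.00411939]
```

View pics/s6.png

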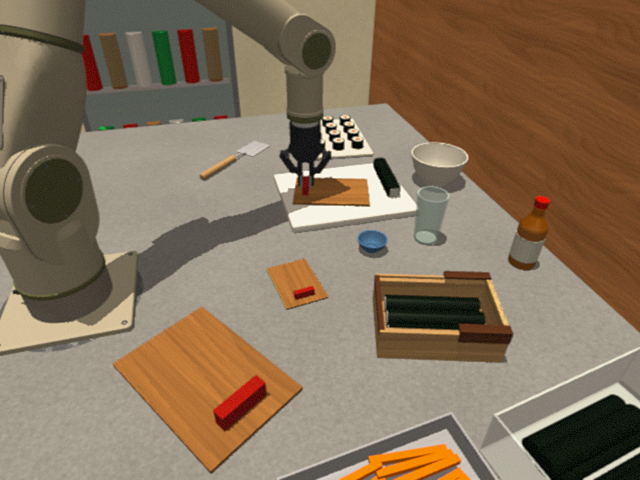

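The lid at (332,192) is just above the board, the box is open and unmoved, and the roll is clear. I'm easing the lid down until it touches.

```bash
python3 -m inch '[[[0,0,0.003],[0,0,0]],[[0,0,0.006],[0,0,0]],[[0,0,0.009],[0,0,0]],[[0,0,0.012],[0,0,0]],[[0,0,0.015],[0,0,0]],[[0,0,0.018],[0,0,0]],[[0,0,0.02],[0,0,0]],[[0,0,0.02],[0,0,0]],[[0,0,0.02],[0,0,0]],[[0,0,0.02],[0,0,0]]]'
python3 -m inch '[[[0,0,0.002],[0,0,0]],[[0,0,0.004],[0,0,0]],[[0,0,0.006],[0,0,0]],[[0,0,0.008],[0,0,0]],[[0,0,0.01],[0,0,0]],[[0,0,0.01],[0,0,0]],[[0,0,0.01],[0,0,0]],[[0,0,0.01],[0,0,0]],[[0,0,0.01],[0,0,0]],[[0,0,0.01],[0,0,0]]]'
python3 -c "
from h import *
o=manip.get_obs();print(o['position'],o['ft_force'],o['torque'])"
```

```text
clock: 33.6
position: [0.5276, 0.2476, 0.0326]
ee_rot: [0.802, 0.597, 0.0, -0.0]
ft_force: [-2.0, 0.3, 3.7]
grip_width: 0.169
grasp_force: 69.5
clock: 34.6
position: [0.5276, 0.2476, 0.0326]
ee_rot: [0.802, 0.597, 0.0, -0.0]
ft_force: [-6.4, -2.8, 13.4]
grip_width: 0.165
grasp_force: 71.1
[0.52762839 0.24760391 0.03260731] [-6.40039557 -2.8197858  13.37189368] [-0.52353265  1.29432012  0.01163145]
```

```bash
python3 -m inch '[[[0,0,-0.003],[0,0,0]],[[0,0,-0.006],[0,0,0]],[[0,0,-0.009],[0,0,0]],[[0,0,-0.012],[0,0,0]],[[0,0,-0.012],[0,0,0]],[[0,0,-0.012],[0,0,0]],[[0,0,-0.012],[0,0,0]],[[0,0,-0.012],[0,0,0]],[[0,0,-0.012],[0,0,0]],[[0,0,-0.012],[0,0,0]]]' - 30
python3 -m inch '[[[0,0,0],[0,0,0]],[[0,0,0],[0,0,0]],[[0,0,0],[0,0,0]],[[0,0,0],[0,0,0]],[[0,0,0],[0,0,0]],[[0,0,0],[0,0,0]],[[0,0,0],[0,0,0]],[[0,0,0],[0,0,0]],[[0,0,0],[0,0,0]],[[0,0,0],[0,0,0]]]' 0.7
python3 -m inch '[[[0,0,-0.05],[0,0,0]],[[0,0,-0.1],[0,0,0]],[[0,0,-0.2],[0,0,0]],[[0,0,-0.3],[0,0,0]],[[0,0,-0.4],[0,0,0]],[[0,0,-0.5],[0,0,0]],[[0,0,-0.6],[0,0,0]],[[0,0,-0.75],[0,0,0]],[[0,0,-0.9],[0,0,0]],[[0,0,-1],[0,0,0]]]'
python3 -m inch '[[[0,0,-0.1],[0,0,0]],[[0,0,-0.2],[0,0,0]],[[0,0,-0.3],[0,0,0]],[[0,0,-0.4],[0,0,0]],[[0,0,-0.5],[0,0,0]],[[0,0,-0.6],[0,0,0]],[[0,0,-0.7],[0,0,0]],[[0,0,-0.8],[0,0,0]],[[0,0,-0.9],[0,0,0]],[[0,0,-1],[0,0,0]]]'
python3 -c "
from h import *
a=shot('top'); s=shot('side')
cv2.imwrite('pics/c7.png',np.hstack([cv2.resize(a[90:290,130:330],(400,400)),cv2.resize(s[80:280,240:440],(400,400))])[:,:,::-1])"
```

```text
clock: 35.6
position: [0.5276, 0.2476, 0.0326]
ee_rot: [0.802, 0.597, 0.0, -0.0]
ft_force: [-0.7, 0.5, 3.3]
grip_width: 0.168
grasp_force: 69.6
clock: 36.6
position: [0.5276, 0.2475, 0.0326]
ee_rot: [0.802, 0.597, 0.0, -0.0]
ft_force: [-0.7, 0.7, -0.8]
grip_width: 0.695
grasp_force: 0.0
clock: 37.6
position: [0.5279, 0.2477, 0.1141]
ee_rot: [0.802, 0.597, 0.001, -0.0]
ft_force: [0.1, 0.7, -0.2]
grip_width: 0.701
grasp_force: 0.0
clock: 38.6
position: [0.5275, 0.2475, 0.1933]
ee_rot: [0.802, 0.597, 0.0, -0.0]
ft_force: [-0.7, -0.1, -0.1]
grip_width: 0.702
grasp_force: 0.0
```

View pics/c7.png

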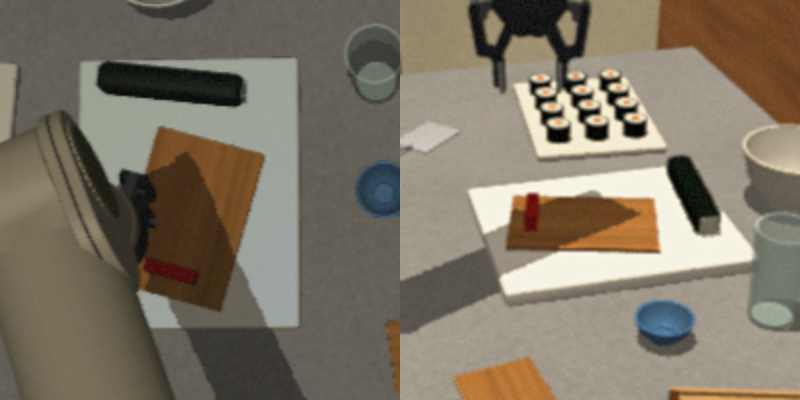

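The lid lies flat on the board with the handle up, inside the edges and clear of the roll, and the gripper is away from everything.

```bash
python3 -c "
from workcell import manip
print(manip.hand_in())"
```

```text
the job is handed in; nothing more can be done
None
```

The job is handed in at about 39 s: the lid was slid out of the box and set down flat, handle up, on the white board, and in the pictures the box, roll, dish and tumbler had not moved.

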